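# Set the mill's grind and hold the spice carousel with the tall jar at the front

## Task

Get ready to grind spice: first turn the grind knob on top of the black mill so that its pointer lines up with the long index rib on the mill's top, then turn the spice carousel until the tall jar (the only one with a knob on its lid) stands over the front tongue of the carousel's base. Finish while holding: keep the gripper clamped on the carousel, for instance on that lid knob, so that the turntable stays still, and do not let go. Leave the mill's toggle switch off and the other things on the island where they are.

Things in the scene. Friction and masses are not known exactly. Their poses are not given: they have to be found in the camera images.
- grind_knob (a joint): Grind knob on top of the mill, vertical axis: value in rad, 0 = pointer lined up with the index rib, growing counterclockwise seen from above. Starts 0.6 to 1.5 rad from the rib and stays where it is left (about 0.06 N m of friction, no spring or clicks; stops at +-2.6).
- knob_grip (a point): On the knob's vertical axis, 10 mm below the top of its upright grip bar (white, 50 mm long, 14 mm thick, 32 mm high, standing on a disc of radius 26 mm whose top lies 22 mm below this point). Turns with the knob: x runs along the bar, y across its thickness, -x to its white pointer, which juts from the bar's foot to 40 mm from the axis, 12 mm or more below this point. Mill top 28 mm below.
- mill: Heavy fixed black plastic mill, 130 mm (x) by 120 mm (y) by 140 mm high, origin at the centre of its underside; its front is its -x side. The white index rib, 16 mm long and 3 mm high, lies on its top near the front edge, straight to -x of the knob's axis (44 to 60 mm from it); four small dots mark other settings. The knob's axis is the mill's z axis.
- mill_switch (a joint): Toggle switch lever, 22 mm long, in the middle of the mill's front face 80 mm above the table: value in rad, 0 = off (lever points down), 0.9 = on (up). It is to stay off.
- carousel: Turntable of the chrome carousel with six glass jars clipped in. Origin on the vertical turning axis, 16 mm above the table; -x points to the tall jar. Plate radius 105 mm. Jars of radius 23 mm stand 60 degrees apart, 75 mm from the axis; five have flat lids 110 mm above the table; the middle post is 128 mm high. Turns either way without stop or spring (0.15 N m of friction), stays where left.
- jar_knob (a point): Centre of the tall jar's lid knob, half-way up: an upright steel cylinder of diameter 22 mm and height 30 mm (foot 148 mm, top 178 mm above the table), rigid with the turntable, on the jar's axis, 75 mm from the turning axis. Axes as carousel.
- front_mark (a point): Where the lid knob's centre belongs: above the front tongue, 75 mm from the turning axis, 163 mm above the table. Fixed to the carousel's fixed base; -x points outwards along the tongue, a flat steel bar 24 mm wide and 12 mm high that sticks out from under the turntable to 137 mm from the axis.
- saucer: Loose white saucer, radius 58 mm, 14 mm high; origin at the centre of its underside.
- tea_glass: Stainless steel tea glass, rim radius 31 mm, 85 mm high, loose on the saucer; origin at the centre of its underside.
- dish: Small loose white ceramic dish, radius 42 mm, 26 mm high; origin at the centre of its underside.
- spatula: Loose beech spatula lying flat along its x axis with its blade against the dish: blade 50 mm wide and 70 mm long at its -x end, whole length 220 mm, 10 mm thick; origin on its underside in the middle of the blade.
- salt_shaker: Loose white ceramic salt shaker, radius 22 mm, 74 mm high; origin at the centre of its underside.
- ramekin: Loose white ceramic ramekin, radius 40 mm, 42 mm high; origin at the centre of its underside.

How it is judged:
On the way, in this order (a step that is already met when the one before it is completed fails the run):
1. the grind knob's pointer is lined up with the index rib (value of joint grind_knob between -0.14 and 0.14 rad), for 0.2 s.
2. the tall jar stands over the front tongue (horizontal distance between jar_knob and front_mark below 0.01 m), for 0.2 s.
At the end, for the whole second after the job is handed in: The grind knob is within 0.14 rad (8 degrees) of the index rib; the tall jar's lid knob is within 10 mm (horizontally) of its place over the front tongue; the turntable is at rest (under 0.08 rad/s); the fingers still clamp the carousel with more than 3 N (all of step 1 and horizontal distance between jar_knob and front_mark below 0.01 m and angular speed of carousel below 0.08 rad/s and contact force between the fingers and carousel above 3 N); the arm keeps its last pose, push and grip.
It fails at once if the mill's toggle switch is flicked (value of joint mill_switch above 0.4 rad).
It fails at once if a bystander is shifted by more than 30 mm (distance of any of saucer, tea_glass, dish, spatula, salt_shaker, ramekin from where it was at the start of the episode above 0.03 m).
It fails at once if the tea glass is tipped (angle between tea_glass's own z axis and vertical above 0.5 rad).
It also fails if it takes over 48 s, if anything falls off the work surface, if the arm or the gripper's body presses on something with over 40 N, if the wrist force passes 120 N, or if a joint passes its speed limit or range.

## Robot

A 6-joint arm with a two-finger parallel gripper is mounted at the origin on the work surface. World frame = base frame: x ahead of the robot, y to its left, z up, the work surface at z = 0. Lengths are in m, angles in rad, forces in N, time in s.
With the tool pointing down it reaches from about 0.375 to 0.925 m from the base axis. Payload 5.7 kg.
Tool frame: the origin (TCP) lies on the centre line of the jaws, within the pads' length; the fingertips stand 19 mm ahead of it and the grasp point (between the pads) is the TCP; z points along the fingers, y is the direction in which the jaws open and shut (so a half turn about z gives the same grasp; the last joint's range is limited). The gripper opens to 88 mm and grips with 3 to 60 N. Pads are 20 mm wide; open, the fingers measure 115 mm over their backs; the gripper's body (75 mm by 178 mm) begins 61 mm behind the grasp point.
Start: joints at [-1.371, 0.359, 1.51, -0, 1.272, -0.115], TCP at [0.186, -0.57, 0.242] pointing down, gripper open.
Joint ranges: [-2.97, 2.97], [-1.01, 2.36], [0.21, 2.38], [-0.96, 4.11], [0.2, 2.71], [-2.98, 2.98]. Speed limits (rad/s): [2.39, 2.39, 3.14, 3.14, 3.14, 3.14].

## Interface

Orientations are given as a rotation vector (axis times angle).
In Python, from cell import arm, eyes gives the robot as it stands.
- The arm moves only by the shell command python3 -m inch 'ROWS' [FORCE]. ROWS is JSON, a list of rows, each an object of numbers: "jaw": the closure, from -1 (fully open) to 1 (shut), so that 0 is half open; "dx", "dy", "dz": the shift along the world's x, y, z in m; "yaw": the turn about the world's z in degrees. In form: [{"jaw": .., "dx": .., "dy": .., "dz": .., "yaw": ..}, ...]. A call has 1 to 10 rows; each row is the pose to reach, as a shift and turn from the pose commanded when the call began; what a row does not reach only later rows make up. A row lasts 1/12 s, in which the tool goes at most 41.7 mm and 7.16 degrees, less where a joint would pass 70% of its speed; a pose out of reach is approached as far as the arm can. A call with a gripper value outside its range is refused whole. The fingers move at their own pace and stop on an object; FORCE is the grip in N (left out, the last holds). Time passes only in rows, so rows that repeat a pose let the fingers close. It gives the time, the measured TCP pose, the force and the opening at its end, in the units of the state.
- arm.state(): the state, without advancing time (a new reading comes with each control period).
- eyes.read_camera(name): name is "scene" or "top" or "wrist"; returns the picture (400x640x3 uint8, red, green, blue); there is no depth.
- eyes.camera_params(name): a dict with "fx", "fy", "cx", "cy" (pixels), "k1" (the pictures are not rectified: a ray, as slopes to the right and down, at radius r is drawn at 1 + k1 r^2 times it, then the intrinsics apply), "R" (3x3) and "t" (3): a world point X has camera coordinates R X + t. Camera axes: x right, y down, z forward; pixel columns grow to the right and rows downward; lengths in m; the calibration is good to about 2 mm. A picture is of the moment at which its call begins: read the wrist's pose just before it. camera_params takes no time and is no camera call; for the wrist camera it gives the pose at the moment of the call.
- arm.close_job(): hands the job in, once; it reports no verdict.
Trained networks look in the newest picture that a camera, given by its name, has taken for a name from the list of things; names that differ only in an ending like _2 or _b are one class to them, and where a whole thing is asked for, a point or a joint stands for the part that bears it (a point fixed in the world has none). Each returns a list of dicts, best first, with "conf" (0 to 1); they miss things now and then, are a little off and sometimes report something else, mostly with a low value. They report only what shows in the picture. A call takes as long as a camera call.
- eyes.find_in(camera, name): "extent" ([centre column, centre row, width, height] in pixels, round what is visible of it).
The state is a dict: "t": time; "joint_positions": joint angles; "joint_velocities": joint speeds; "effort": joint torques, N m; "eef_pos": TCP position; "eef_rot": TCP orientation; "ft_force": force on the tool from outside, world axes, zero at the start; "wrist_torque": the same for the moment, N m; "grip_width": opening from 0.0 (shut) to 1.0 (fully open).
Only numpy, scipy, OpenCV 4.12 (cv2) and the standard library are available. Lean on these libraries where they do the work, as an engineer would, in place of code of your own. Each camera call takes 0.05 s, during which the arm holds its last target.

## Working session

There is one attempt and no reset: what is moved stays moved. The work goes in short steps, Python scripts to look and compute and a shell command to move; the robot and the scene stay as the last step left them, time stands still between calls to the robot, and variables do not carry over. Pictures are saved under pics/ and viewed, and the job is handed in when it is done.

```bash
mkdir -p pics; ls; python3 - <<'E'
from cell import arm, eyes
import cv2
for n in ["scene","top"]:
    im=eyes.read_camera(n); cv2.imwrite(f"pics/{n}0.png",im[:,:,::-1])
    p=eyes.camera_params(n); print(n,p)
    for o in ["grind_knob","mill","carousel","jar_knob","tea_glass","salt_shaker","ramekin","dish","spatula"]:
        print(o,[(d["conf"],[round(float(v)) for v in d["extent"]]) for d in eyes.find_in(n,o)[:2]])
s=arm.state();print(s)
E
```

```text
pics
scene {'fx': 388.5320951101137, 'fy': 388.5320951101137, 'cx': 315.8516176594023, 'cy': 197.62016402467415, 'k1': -0.0270787336202621, 'R': array([[ 0.63343241,  0.77362037,  0.01657997],
       [ 0.65763817, -0.5269289 , -0.53838459],
       [-0.40776882,  0.35193388, -0.84253613]]), 't': array([-0.34995699, -0.31108077,  1.13884817])}
grind_knob [(0.63, [383, 104, 32, 21])]
mill [(0.89, [383, 131, 68, 81])]
carousel [(0.71, [230, 261, 104, 111])]
jar_knob [(0.6, [230, 258, 100, 114]), (0.33, [384, 129, 70, 81])]
tea_glass [(0.81, [365, 269, 34, 43])]
salt_shaker [(0.82, [429, 244, 27, 32])]
ramekin [(0.84, [296, 330, 41, 41])]
dish [(0.86, [277, 169, 33, 27])]
spatula [(0.6, [312, 214, 61, 69])]
top {'fx': 484.97710129268916, 'fy': 484.97710129268916, 'cx': 328.35874136314396, 'cy': 198.08084512804757, 'k1': 0.014741250430800804, 'R': array([[ 0.01875291, -0.99977496, -0.0099175 ],
       [-0.98664397, -0.01689949, -0.16201263],
       [ 0.16180857,  0.01282325, -0.98673885]]), 't': array([-0.01593837,  0.60024016,  1.21367697])}
grind_knob [(0.69, [214, 242, 24, 22])]
mill [(
[... 289 characters left out ...]
]
{'t': 1.0, 'joint_positions': array([-1.37109553e+00,  3.58773236e-01,  1.51039215e+00,  2.27110550e-05,
        1.27248672e+00, -1.15063392e-01]), 'joint_velocities': array([ 1.74926990e-03,  3.20568804e-04, -5.69746370e-05,  1.46235468e-03,
       -1.08856922e-03,  2.35523603e-04]), 'effort': array([ 8.73327790e-04, -5.15335572e+01, -2.71134353e+01,  6.76264660e-02,
        2.48060084e-02, -3.04475941e-05]), 'eef_pos': array([ 0.18577277, -0.57049648,  0.24164172]), 'eef_rot': array([-3.10270771e+00, -4.92372038e-01, -3.01161847e-05]), 'ft_force': array([0.27160381, 0.33565664, 0.10142829]), 'wrist_torque': array([ 0.02751826, -0.01428233,  0.02656831]), 'grip_width': 1.0002279612620657}
```

```bash
python3 - <<'E'
import cv2
im=cv2.imread("pics/top0.png"); cv2.imwrite("pics/top0a.png",im)
a=cv2.resize(im[195:295,170:270],None,fx=5.5,fy=5.5,interpolation=cv2.INTER_CUBIC);cv2.imwrite("pics/topmill.png",a)
a=cv2.resize(im[170:290,350:470],None,fx=4.5,fy=4.5,interpolation=cv2.INTER_CUBIC);cv2.imwrite("pics/topcar.png",a)
E
```

```text
(no output)
```

View pics/top0.png

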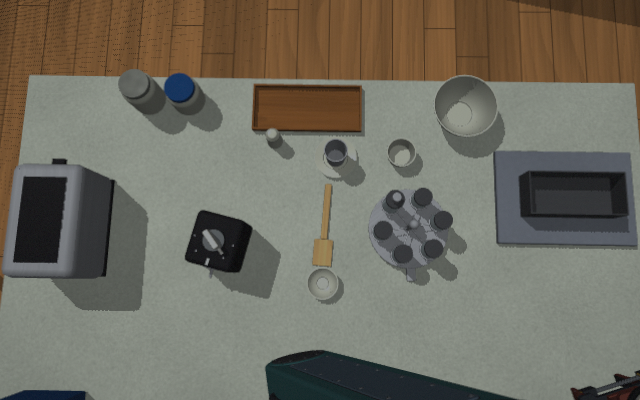

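View pics/topmill.png

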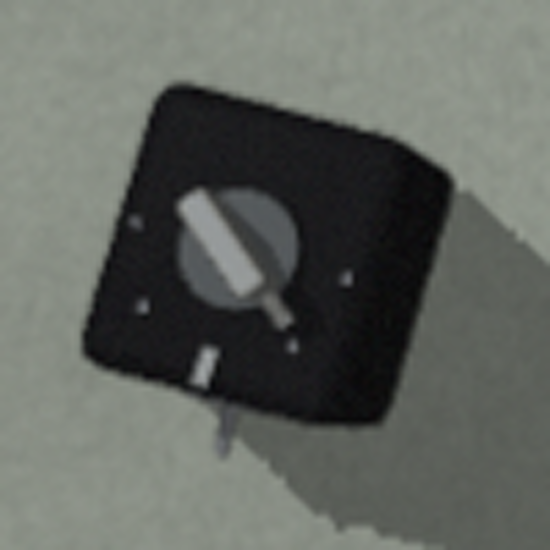

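View pics/topcar.png

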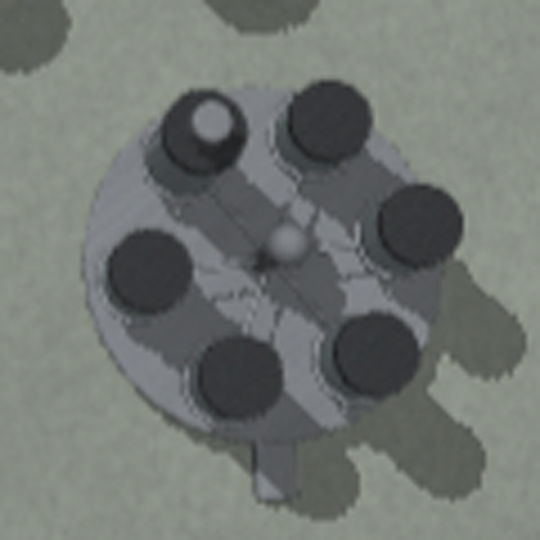

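View pics/scene0.png

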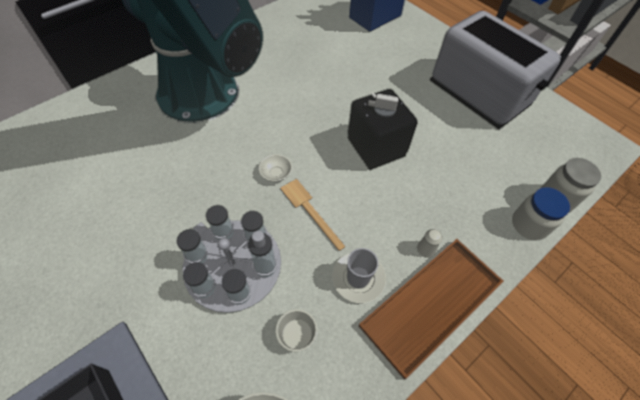

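```bash
cat > h.py <<'E'
import numpy as np, cv2
def ray(p,uv,z):
    K=np.array([[p['fx'],0,p['cx']],[0,p['fy'],p['cy']],[0,0,1]])
    n=cv2.undistortPoints(np.array([[uv]],float),K,np.array([p['k1'],0,0,0]))[0,0]
    R=np.array(p['R']);t=np.array(p['t']);c=-R.T@t;d=R.T@np.array([n[0],n[1],1])
    return c+d*(z-c[2])/d[2]
def proj(p,X):
    c=p['R']@np.array(X)+p['t'];a=c[:2]/c[2];r=a@a;a=a*(1+p['k1']*r)
    return np.array([p['fx']*a[0]+p['cx'],p['fy']*a[1]+p['cy']])
E
python3 - <<'E'
from h import *
from cell import eyes
p=eyes.camera_params("top")
m=lambda u,v,z:ray(p,(170+(u+.5)/5.5-.5,195+(v+.5)/5.5-.5),z)
c=lambda u,v,z:ray(p,(350+(u+.5)/4.5-.5,170+(v+.5)/4.5-.5),z)
ang=lambda a,b:np.degrees(np.arctan2(*(b-a)[1::-1]))
k=m(221,243,.178);tip=m(290,325,.148);rib=[m(210,348,.143),m(198,385,.143)]
b=[m(192,198,.178),m(250,288,.178)]
print("knob",k,"disc",m(239,248,.146),"tip",tip,"rib",rib,"mid",m(204,367,.143))
print("ang tip",ang(k,tip),"bar",ang(*b),"rib",ang(k,m(204,367,.143)),ang(*rib))
# mill top corners
for q in [(175,85),(88,350),(385,420),(452,180)]: print(m(*q,.14))
po=c(288,242,.128);kn=c(212,122,.178);to=c(275,498,.012)
print("post",po,"knob",kn,"tongue",to,c(272,445,.012),np.linalg.norm(kn[:2]-po[:2]),np.linalg.norm(to[:2]-po[:2]))
print(ang(po,kn),ang(po,to))
for n,u,z in [("dish",(324,283),.026),("glass",(336,150),.085),("ram",(401,154),.04),("salt",(273,133),.074)]: print(n,ray(p,u,z))
print(ray(p,(328,184),.01),ray(p,(322,264),.01))
E
```

```text
knob [0.479534   0.26470229 0.178     ] disc [0.479907   0.26501015 0.146     ] tip [0.44723274 0.24074897 0.148     ] rib [array([0.43704132, 0.27572855, 0.143     ]), array([0.42122579, 0.27992807, 0.143     ])] mid [0.42891195 0.27781806 0.143     ]
ang tip -143.44085109825605 bar -144.51667772394043 rib 165.47452237735274 165.1293319785018
[0.55107269 0.29864354 0.14      ]
[0.43538013 0.32900153 0.14      ]
[0.40786119 0.19960234 0.14      ]
[0.5114887  0.17549734 0.14      ]
post [ 0.52912962 -0.21294722  0.128     ] knob [ 0.58519095 -0.16609185  0.178     ] tongue [ 0.39349953 -0.22298189  0.012     ] [ 0.42378178 -0.22153272  0.012     ] 0.07306366829485204 0.13600078629766887
39.88846635926524 -175.76864948389743
dish [0.38233683 0.00220275 0.026     ]
glass [ 0.71998408 -0.02291384  0.085     ]
ram [ 0.72382653 -0.19576096  0.04      ]
salt [0.76594551 0.14221542 0.074     ]
[ 0.64526979 -0.00296987  0.01      ] [0.43115606 0.00874511 0.01      ]
```

The top view shows the mill's knob at about (208,238), with its pointer at -144° in the world frame and the rib at +165°. The knob therefore has to turn about -51°. The carousel's post is at about (414,224); the tall jar sits at +40° and the tongue at 184°, so it needs about +144°. Both turns are clear of the bystanders, so I'm moving now.

```bash
python3 -m inch '[{"jaw":-1,"dx":0.264,"dy":0.31,"dz":0.03,"yaw":18},{"jaw":-1,"dx":0.264,"dy":0.31,"dz":0.03,"yaw":18},{"jaw":-1,"dx":0.264,"dy":0.31,"dz":0.03,"yaw":18},{"jaw":-1,"dx":0.264,"dy":0.31,"dz":0.03,"yaw":18},{"jaw":-1,"dx":0.264,"dy":0.31,"dz":0.03,"yaw":18},{"jaw":-1,"dx":0.264,"dy":0.31,"dz":0.03,"yaw":18},{"jaw":-1,"dx":0.264,"dy":0.31,"dz":0.03,"yaw":18},{"jaw":-1,"dx":0.264,"dy":0.31,"dz":0.03,"yaw":18},{"jaw":-1,"dx":0.264,"dy":0.31,"dz":0.03,"yaw":18},{"jaw":-1,"dx":0.264,"dy":0.31,"dz":0.03,"yaw":18}]' 15
```

```text
t: 1.83
eef_pos: [0.4513, -0.2581, 0.2721]
eef_rot: [2.987, 0.973, 0.002]
ft_force: [0.4, -0.0, -0.3]
grip_width: 1.002
```

```bash
python3 -m inch '[{"jaw":-1,"dx":0.028,"dy":0.4},{"jaw":-1,"dx":0.028,"dy":0.4},{"jaw":-1,"dx":0.028,"dy":0.4},{"jaw":-1,"dx":0.028,"dy":0.4},{"jaw":-1,"dx":0.028,"dy":0.4},{"jaw":-1,"dx":0.028,"dy":0.4},{"jaw":-1,"dx":0.028,"dy":0.4},{"jaw":-1,"dx":0.028,"dy":0.4},{"jaw":-1,"dx":0.028,"dy":0.4},{"jaw":-1,"dx":0.028,"dy":0.4}]' && python3 -m inch '[{"jaw":-1,"dx":0,"dy":0.123},{"jaw":-1,"dx":0,"dy":0.123},{"jaw":-1,"dx":0,"dy":0.123},{"jaw":-1,"dx":0,"dy":0.123},{"jaw":-1,"dx":0,"dy":0.123}]'
python3 - <<'E'
from cell import arm,eyes
from h import *
s=arm.state();p=eyes.camera_params("wrist");im=eyes.read_camera("wrist")
print(s["eef_pos"],s["joint_positions"])
e=s["eef_pos"]
a=im[:,:,::-1].copy()
for q,z,c in [((.4795,.2648),.178,(0,0,255)),((.4289,.2778),.143,(0,255,0)),((.4473,.2407),.148,(255,0,0))]:
    u=proj(p,[*q,z]);print(u);cv2.circle(a,(int(u[0]),int(u[1])),3,c,1)
cv2.imwrite("pics/w1.png",a); import pickle;pickle.dump((p,im),open("w1.pkl","wb"))
E
```

```text
[ 0.45127611 -0.25806423  0.27212903] [-6.52919798e-01  2.14638903e-01  1.63991113e+00  7.76548392e-04
  1.28643410e+00  2.87948219e-01]
[-250.79119347 -245.2488703 ]
[-220.10013406 -156.08265827]
[-187.34741383 -158.00292014]schema error: expected keys jaw, dx, dy, dz, yaw
```

View pics/w1.png

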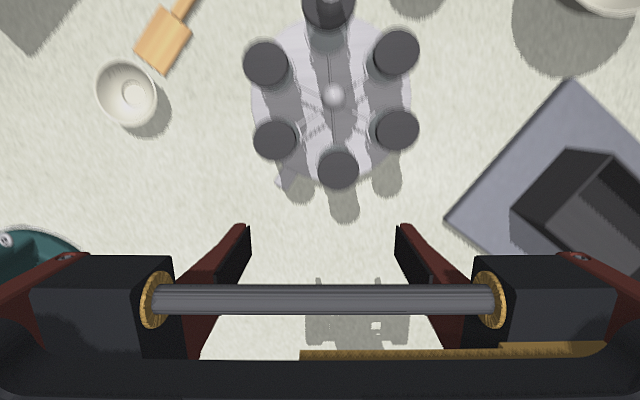

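Every row needs all five keys, so that call was refused and nothing moved. The wrist picture shows the carousel's post at (334,96), which I can use as a check on its position later. Continuing with full rows.

```bash
python3 -c "
import pickle;from h import *
p,im=pickle.load(open('w1.pkl','rb'));print(ray(p,(334,96),.128))"
python3 -m inch '[{"jaw":-1,"dx":0.028,"dy":0.4,"dz":0,"yaw":0},{"jaw":-1,"dx":0.028,"dy":0.4,"dz":0,"yaw":0},{"jaw":-1,"dx":0.028,"dy":0.4,"dz":0,"yaw":0},{"jaw":-1,"dx":0.028,"dy":0.4,"dz":0,"yaw":0},{"jaw":-1,"dx":0.028,"dy":0.4,"dz":0,"yaw":0},{"jaw":-1,"dx":0.028,"dy":0.4,"dz":0,"yaw":0},{"jaw":-1,"dx":0.028,"dy":0.4,"dz":0,"yaw":0},{"jaw":-1,"dx":0.028,"dy":0.4,"dz":0,"yaw":0},{"jaw":-1,"dx":0.028,"dy":0.4,"dz":0,"yaw":0},{"jaw":-1,"dx":0.028,"dy":0.4,"dz":0,"yaw":0}]' && python3 -m inch '[{"jaw":-1,"dx":0,"dy":0.123,"dz":0,"yaw":0},{"jaw":-1,"dx":0,"dy":0.123,"dz":0,"yaw":0},{"jaw":-1,"dx":0,"dy":0.123,"dz":0,"yaw":0},{"jaw":-1,"dx":0,"dy":0.123,"dz":0,"yaw":0},{"jaw":-1,"dx":0,"dy":0.123,"dz":0,"yaw":0}]'
python3 - <<'E'
from cell import arm,eyes
from h import *
s=arm.state();p=eyes.camera_params("wrist");im=eyes.read_camera("wrist")
print(s["eef_pos"],s["joint_positions"])
a=im[:,:,::-1].copy()
for q,z,c in [((.4795,.2648),.178,(0,0,255)),((.4289,.2778),.143,(0,255,0)),((.4473,.2407),.148,(255,0,0))]:
    u=proj(p,[*q,z]);print(u);cv2.circle(a,(int(u[0]),int(u[1])),3,c,1)
cv2.imwrite("pics/w2.png",a); import pickle;pickle.dump((p,im),open("w2.pkl","wb"))
E
```

```text
[ 0.53171665 -0.21319805  0.128     ]
t: 2.72
eef_pos: [0.4776, 0.1428, 0.2719]
eef_rot: [-2.986, -0.974, -0.002]
ft_force: [0.8, -0.2, -0.2]
grip_width: 0.998
t: 3.13
eef_pos: [0.4775, 0.2641, 0.2714]
eef_rot: [2.986, 0.977, -0.0]
ft_force: [0.6, 0.1, -0.1]
grip_width: 1.001
[0.47754002 0.26412434 0.27139956] [3.78617499e-01 2.54214039e-01 1.58768226e+00 5.86717133e-06
 1.29983665e+00 1.31664992e+00]
[323.00516621 201.72095279]
[282.64322841 223.47956105]
[323.28695392 232.00665104]
```

View pics/w2.png

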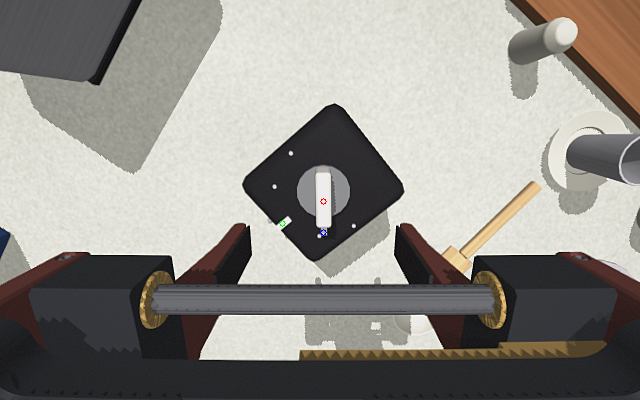

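The wrist picture shows the bar centred at (323,200) and exactly across the jaws, with the projected points on target. Descending and closing now.

```bash
python3 -m inch '[{"jaw":-1,"dx":0.002,"dy":0.001,"dz":-0.04,"yaw":0},{"jaw":-1,"dx":0.002,"dy":0.001,"dz":-0.08,"yaw":0},{"jaw":-1,"dx":0.002,"dy":0.001,"dz":-0.101,"yaw":0},{"jaw":-1,"dx":0.002,"dy":0.001,"dz":-0.101,"yaw":0},{"jaw":1,"dx":0.002,"dy":0.001,"dz":-0.101,"yaw":0},{"jaw":1,"dx":0.002,"dy":0.001,"dz":-0.101,"yaw":0},{"jaw":1,"dx":0.002,"dy":0.001,"dz":-0.101,"yaw":0},{"jaw":1,"dx":0.002,"dy":0.001,"dz":-0.101,"yaw":0},{"jaw":1,"dx":0.002,"dy":0.001,"dz":-0.101,"yaw":0},{"jaw":1,"dx":0.002,"dy":0.001,"dz":-0.101,"yaw":0}]' 20
```

```text
t: 4.02
eef_pos: [0.4803, 0.2637, 0.1716]
eef_rot: [-2.987, -0.972, -0.003]
ft_force: [-0.4, -0.6, -0.1]
grip_width: 0.584
```

```bash
python3 -m inch '[{"jaw":1,"dx":0,"dy":0,"dz":0,"yaw":0},{"jaw":1,"dx":0,"dy":0,"dz":0,"yaw":0},{"jaw":1,"dx":0,"dy":0,"dz":0,"yaw":0},{"jaw":1,"dx":0,"dy":0,"dz":0,"yaw":0},{"jaw":1,"dx":0,"dy":0,"dz":0,"yaw":0},{"jaw":1,"dx":0,"dy":0,"dz":0,"yaw":0},{"jaw":1,"dx":0,"dy":0,"dz":0,"yaw":0},{"jaw":1,"dx":0,"dy":0,"dz":0,"yaw":0}]' 20
```

```text
t: 4.68
eef_pos: [0.4789, 0.2647, 0.1705]
eef_rot: [-2.985, -0.97, 0.001]
ft_force: [-3.7, 4.9, 1.2]
grip_width: 0.158
```

Gripped at 13.9 mm, which matches the bar's thickness. Turning -51°.

```bash
python3 -m inch '[{"jaw":1,"dx":0,"dy":0,"dz":0,"yaw":-6},{"jaw":1,"dx":0,"dy":0,"dz":0,"yaw":-12},{"jaw":1,"dx":0,"dy":0,"dz":0,"yaw":-18},{"jaw":1,"dx":0,"dy":0,"dz":0,"yaw":-24},{"jaw":1,"dx":0,"dy":0,"dz":0,"yaw":-30},{"jaw":1,"dx":0,"dy":0,"dz":0,"yaw":-36},{"jaw":1,"dx":0,"dy":0,"dz":0,"yaw":-42},{"jaw":1,"dx":0,"dy":0,"dz":0,"yaw":-47},{"jaw":1,"dx":0,"dy":0,"dz":0,"yaw":-51},{"jaw":1,"dx":0,"dy":0,"dz":0,"yaw":-51}]' && python3 -m inch '[{"jaw":1,"dx":0,"dy":0,"dz":0,"yaw":0},{"jaw":1,"dx":0,"dy":0,"dz":0,"yaw":0},{"jaw":1,"dx":0,"dy":0,"dz":0,"yaw":0},{"jaw":-1,"dx":0,"dy":0,"dz":0,"yaw":0},{"jaw":-1,"dx":0,"dy":0,"dz":0,"yaw":0},{"jaw":-1,"dx":0,"dy":0,"dz":0,"yaw":0},{"jaw":-1,"dx":0,"dy":0,"dz":0,"yaw":0},{"jaw":-1,"dx":0,"dy":0,"dz":0,"yaw":0}]' && python3 -m inch '[{"jaw":-1,"dx":0,"dy":0,"dz":0.03,"yaw":0},{"jaw":-1,"dx":0,"dy":0,"dz":0.07,"yaw":0},{"jaw":-1,"dx":0,"dy":0,"dz":0.1,"yaw":0},{"jaw":-1,"dx":0,"dy":0,"dz":0.1,"yaw":0}]'
python3 - <<'E'
from cell import arm,eyes
from h import *
s=arm.state();p=eyes.camera_params("wrist");im=eyes.read_camera("wrist")
print(s["eef_pos"],s["joint_positions"])
a=im[:,:,::-1].copy()
cv2.imwrite("pics/w3.png",a); import pickle;pickle.dump((p,im),open("w3.pkl","wb"))
cv2.imwrite("pics/w3c.png",cv2.resize(a[90:270,230:420],None,fx=3,fy=3,interpolation=2))
E
```

```text
t: 5.52
eef_pos: [0.4787, 0.266, 0.1706]
eef_rot: [-3.11, 0.416, 0.004]
ft_force: [-3.9, 10.1, 1.0]
grip_width: 0.158
t: 6.18
eef_pos: [0.4799, 0.2633, 0.1706]
eef_rot: [3.115, -0.409, 0.0]
ft_force: [0.1, -0.3, 0.3]
grip_width: 0.501
t: 6.52
eef_pos: [0.4834, 0.2647, 0.2771]
eef_rot: [-3.109, 0.409, -0.015]
ft_force: [1.3, 0.2, 0.8]
grip_width: 0.803
[0.48341327 0.26473842 0.27707786] [ 3.75759254e-01  2.51493734e-01  1.57694051e+00 -1.00355540e-04
  1.30193910e+00  2.20791886e+00]
```

View pics/w3c.png

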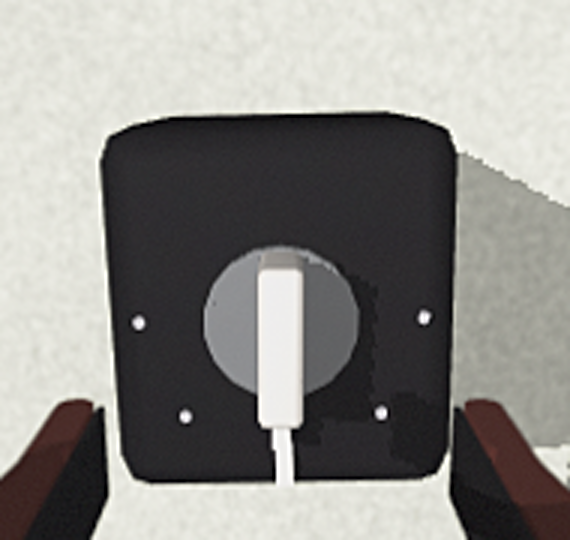

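The knob picture shows the pointer running straight into the rib at about (285,450) in the crop, roughly 1° off, and the jaws came clear. Moving over to the tall jar with the jaws turned tangential.

```bash
python3 -m inch '[{"jaw":-1,"dx":0.107,"dy":-0.43,"dz":0,"yaw":55},{"jaw":-1,"dx":0.107,"dy":-0.43,"dz":0,"yaw":55},{"jaw":-1,"dx":0.107,"dy":-0.43,"dz":0,"yaw":55},{"jaw":-1,"dx":0.107,"dy":-0.43,"dz":0,"yaw":55},{"jaw":-1,"dx":0.107,"dy":-0.43,"dz":0,"yaw":55},{"jaw":-1,"dx":0.107,"dy":-0.43,"dz":0,"yaw":55},{"jaw":-1,"dx":0.107,"dy":-0.43,"dz":0,"yaw":55},{"jaw":-1,"dx":0.107,"dy":-0.43,"dz":0,"yaw":55},{"jaw":-1,"dx":0.107,"dy":-0.43,"dz":0,"yaw":55},{"jaw":-1,"dx":0.107,"dy":-0.43,"dz":0,"yaw":55}]'
```

```text
t: 7.4
eef_pos: [0.5726, -0.1135, 0.2692]
eef_rot: [-2.949, -1.079, 0.003]
ft_force: [0.5, 0.3, 0.2]
grip_width: 1.002
```

```bash
python3 -m inch '[{"jaw":-1,"dx":0.013,"dy":-0.05,"dz":0,"yaw":0},{"jaw":-1,"dx":0.013,"dy":-0.05,"dz":0,"yaw":0},{"jaw":-1,"dx":0.013,"dy":-0.05,"dz":0,"yaw":0},{"jaw":-1,"dx":0.013,"dy":-0.05,"dz":0,"yaw":0}]'
python3 - <<'E'
from cell import arm,eyes
from h import *
s=arm.state();p=eyes.camera_params("wrist");im=eyes.read_camera("wrist")
print(s["eef_pos"],s["eef_rot"],s["joint_positions"])
a=im[:,:,::-1].copy()
for q in [(.586,-.165,.178),(*s["eef_pos"][:2],.178),(.530,-.213,.128)]:
    u=proj(p,q);print(u);cv2.circle(a,(int(u[0]),int(u[1])),3,(0,0,255),1)
cv2.imwrite("pics/w4.png",a); import pickle;pickle.dump((p,im),open("w4.pkl","wb"))
E
```

```text
t: 7.73
eef_pos: [0.5854, -0.1613, 0.2692]
eef_rot: [-2.95, -1.072, 0.003]
ft_force: [-0.6, 0.9, -0.4]
grip_width: 1.001
[ 0.58542642 -0.16134212  0.26920441] [-2.95019740e+00 -1.07218083e+00  2.76203357e-03] [-3.83086394e-01  3.48151456e-01  1.45591037e+00  7.83098820e-04
  1.34058068e+00  4.90358257e-01]
[326.35178925 206.76028823]
[322.62918006 204.61269283]
[326.3641507  257.62886613]
```

View pics/w4.png

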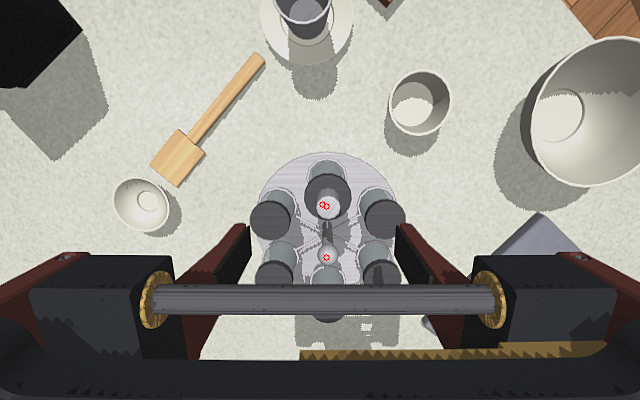

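```bash
python3 - <<'E'
import pickle;from h import *
p,im=pickle.load(open('w4.pkl','rb'))
cv2.imwrite("pics/w4c.png",cv2.resize(im[170:290,260:400,::-1],None,fx=5,fy=5,interpolation=2))
print(ray(p,(328,207.5),.178),ray(p,(328,254),.128))
E
```

```text
[ 0.58639873 -0.16650236  0.178     ] [ 0.53445832 -0.21155552  0.128     ]
```

View pics/w4c.png

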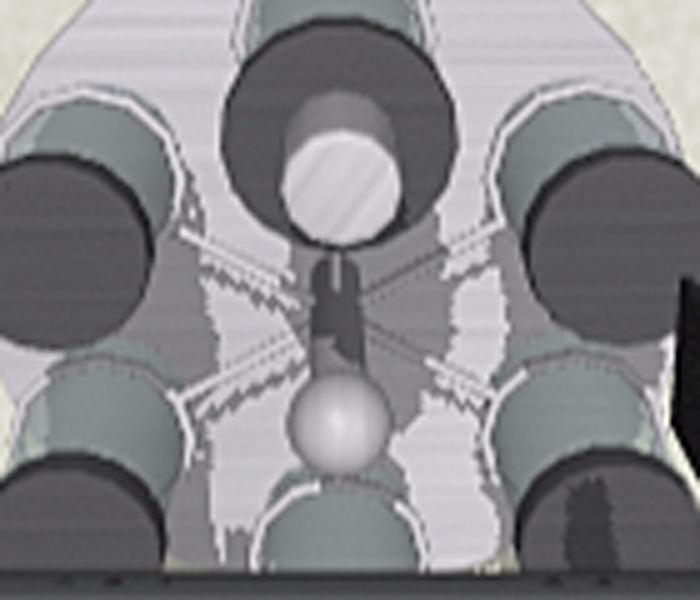

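The zoomed crop puts the lid knob top at (328,207) and the post at (328,254), so the jaws are tangential and the knob is at (0.586,-0.166). Descending to z = 0.171 to stay above the lid, then closing.

```bash
python3 -m inch '[{"jaw":-1,"dx":0.001,"dy":-0.005,"dz":-0.03,"yaw":0},{"jaw":-1,"dx":0.001,"dy":-0.005,"dz":-0.065,"yaw":0},{"jaw":-1,"dx":0.001,"dy":-0.005,"dz":-0.098,"yaw":0},{"jaw":-1,"dx":0.001,"dy":-0.005,"dz":-0.098,"yaw":0},{"jaw":1,"dx":0.001,"dy":-0.005,"dz":-0.098,"yaw":0},{"jaw":1,"dx":0.001,"dy":-0.005,"dz":-0.098,"yaw":0},{"jaw":1,"dx":0.001,"dy":-0.005,"dz":-0.098,"yaw":0},{"jaw":1,"dx":0.001,"dy":-0.005,"dz":-0.098,"yaw":0},{"jaw":1,"dx":0.001,"dy":-0.005,"dz":-0.098,"yaw":0},{"jaw":1,"dx":0.001,"dy":-0.005,"dz":-0.098,"yaw":0}]' 20 && python3 -m inch '[{"jaw":1,"dx":0,"dy":0,"dz":0,"yaw":0},{"jaw":1,"dx":0,"dy":0,"dz":0,"yaw":0},{"jaw":1,"dx":0,"dy":0,"dz":0,"yaw":0},{"jaw":1,"dx":0,"dy":0,"dz":0,"yaw":0},{"jaw":1,"dx":0,"dy":0,"dz":0,"yaw":0},{"jaw":1,"dx":0,"dy":0,"dz":0,"yaw":0}]'
python3 - <<'E'
import numpy as np
C=np.array([.529,-.214])
# rows of arc from 40 deg
a0=40
for n in range(3):
    s=a0+48*n
    for k in range(1,9):
        t=np.radians(s+6*k); d=.075*(np.array([np.cos(t),np.sin(t)])-np.array([np.cos(np.radians(s)),np.sin(np.radians(s))]))
        print(n,6*k,np.round(d,4))
E
```

```text
t: 8.62
eef_pos: [0.588, -0.1669, 0.1739]
eef_rot: [2.951, 1.075, 0.002]
ft_force: [0.2, -0.1, 0.7]
grip_width: 0.586
t: 9.12
eef_pos: [0.5871, -0.1665, 0.1725]
eef_rot: [-2.951, -1.075, 0.001]
ft_force: [-0.9, 0.6, 1.8]
grip_width: 0.247
0 6 [-0.0054  0.0057]
0 12 [-0.0113  0.0109]
0 18 [-0.0177  0.0154]
0 24 [-0.0246  0.0192]
0 30 [-0.0318  0.0223]
0 36 [-0.0393  0.0246]
0 42 [-0.047   0.0261]
0 48 [-0.0548  0.0267]
1 6 [-0.0078 -0.0001]
1 12 [-0.0156 -0.0011]
1 18 [-0.0233 -0.0029]
1 24 [-0.0307 -0.0054]
1 30 [-0.0378 -0.0087]
1 36 [-0.0446 -0.0128]
1 42 [-0.0508 -0.0175]
1 48 [-0.0566 -0.0229]
2 6 [-0.0052 -0.0059]
2 12 [-0.0097 -0.0124]
2 18 [-0.0135 -0.0192]
2 24 [-0.0165 -0.0264]
2 30 [-0.0188 -0.034 ]
2 36 [-0.0203 -0.0417]
2 42 [-0.021  -0.0495]
2 48 [-0.0209 -0.0573]
```

Gripped at 21.7 mm, matching the lid knob's 22 mm. Starting the arc.

```bash
python3 -m inch '[{"jaw":1,"dx":-0.0054,"dy":0.0057,"dz":0,"yaw":6},{"jaw":1,"dx":-0.0113,"dy":0.0109,"dz":0,"yaw":12},{"jaw":1,"dx":-0.0177,"dy":0.0154,"dz":0,"yaw":18},{"jaw":1,"dx":-0.0246,"dy":0.0192,"dz":0,"yaw":24},{"jaw":1,"dx":-0.0318,"dy":0.0223,"dz":0,"yaw":30},{"jaw":1,"dx":-0.0393,"dy":0.0246,"dz":0,"yaw":36},{"jaw":1,"dx":-0.047,"dy":0.0261,"dz":0,"yaw":42},{"jaw":1,"dx":-0.0548,"dy":0.0267,"dz":0,"yaw":48},{"jaw":1,"dx":-0.0548,"dy":0.0267,"dz":0,"yaw":48},{"jaw":1,"dx":-0.0548,"dy":0.0267,"dz":0,"yaw":48}]'
```

```text
t: 9.95
eef_pos: [0.5323, -0.1399, 0.1725]
eef_rot: [-2.262, -2.179, 0.0]
ft_force: [-0.6, 0.8, -0.7]
grip_width: 0.249
```

```bash
python3 -m inch '[{"jaw":1,"dx":-0.0078,"dy":-0.0001,"dz":0,"yaw":6},{"jaw":1,"dx":-0.0156,"dy":-0.0011,"dz":0,"yaw":12},{"jaw":1,"dx":-0.0233,"dy":-0.0029,"dz":0,"yaw":18},{"jaw":1,"dx":-0.0307,"dy":-0.0054,"dz":0,"yaw":24},{"jaw":1,"dx":-0.0378,"dy":-0.0087,"dz":0,"yaw":30},{"jaw":1,"dx":-0.0446,"dy":-0.0128,"dz":0,"yaw":36},{"jaw":1,"dx":-0.0508,"dy":-0.0175,"dz":0,"yaw":42},{"jaw":1,"dx":-0.0566,"dy":-0.0229,"dz":0,"yaw":48},{"jaw":1,"dx":-0.0566,"dy":-0.0229,"dz":0,"yaw":48}]' && python3 -m inch '[{"jaw":1,"dx":-0.0052,"dy":-0.0059,"dz":0,"yaw":6},{"jaw":1,"dx":-0.0097,"dy":-0.0124,"dz":0,"yaw":12},{"jaw":1,"dx":-0.0135,"dy":-0.0192,"dz":0,"yaw":18},{"jaw":1,"dx":-0.0165,"dy":-0.0264,"dz":0,"yaw":24},{"jaw":1,"dx":-0.0188,"dy":-0.034,"dz":0,"yaw":30},{"jaw":1,"dx":-0.0203,"dy":-0.0417,"dz":0,"yaw":36},{"jaw":1,"dx":-0.021,"dy":-0.0495,"dz":0,"yaw":42},{"jaw":1,"dx":-0.0209,"dy":-0.0573,"dz":0,"yaw":48},{"jaw":1,"dx":-0.0209,"dy":-0.0573,"dz":0,"yaw":48},{"jaw":1,"dx":-0.0209,"dy":-0.0573,"dz":0,"yaw":48}]'
python3 - <<'E'
from cell import arm,eyes
from h import *
for n in ["wrist","top","scene"]:
    im=eyes.read_camera(n);cv2.imwrite(f"pics/{n}5.png",im[:,:,::-1])
    if n=="top": cv2.imwrite("pics/top5c.png",cv2.resize(im[170:310,350:490,::-1],None,fx=4,fy=4,interpolation=2)); cv2.imwrite("pics/top5m.png",cv2.resize(im[195:295,170:270,::-1],None,fx=5.5,fy=5.5,interpolation=2))
    if n=="scene": cv2.imwrite("pics/scene5c.png",cv2.resize(im[150:330,140:400,::-1],None,fx=3,fy=3,interpolation=2))
s=arm.state();print(s["eef_pos"],s["eef_rot"],s["joint_positions"],s["ft_force"],s["grip_width"],s["t"])
E
```

```text
t: 10.7
eef_pos: [0.4752, -0.1631, 0.1725]
eef_rot: [-1.175, -2.912, 0.0]
ft_force: [-1.1, 2.6, -0.2]
grip_width: 0.245
t: 11.53
eef_pos: [0.4547, -0.2203, 0.1725]
eef_rot: [0.1, -3.138, -0.0]
ft_force: [-5.1, -0.7, 2.2]
grip_width: 0.246
[ 0.45467638 -0.2200924   0.17251856] [ 1.04009018e-01 -3.13871180e+00  7.69117397e-04] [-5.86864882e-01  3.02845639e-01  1.79455804e+00 -1.23888186e-03
  1.04484714e+00 -2.22328962e+00] [-5.16482838 -1.44523404  0.61116757] 0.24383654080067932 11.6833
```

View pics/wrist5.png

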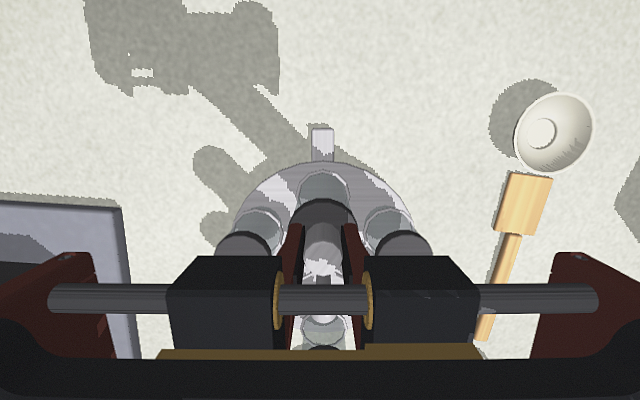

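View pics/top5c.png

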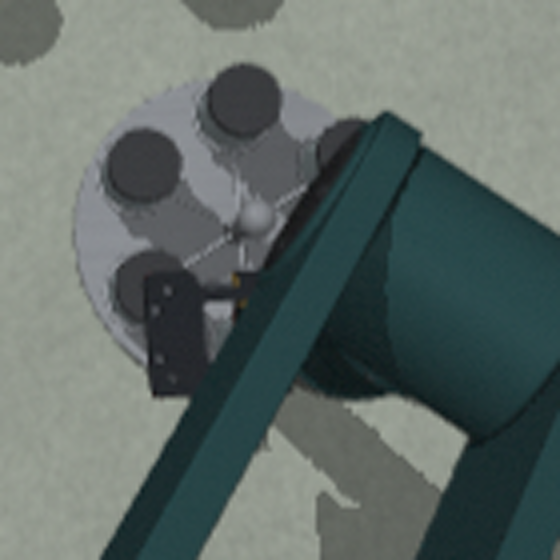

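View pics/top5m.png

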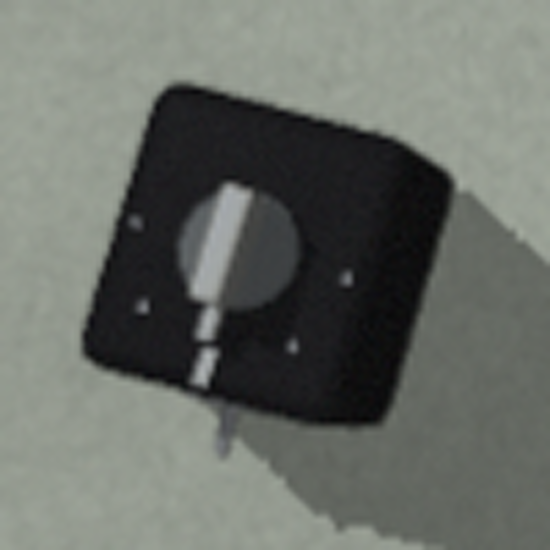

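View pics/scene5c.png

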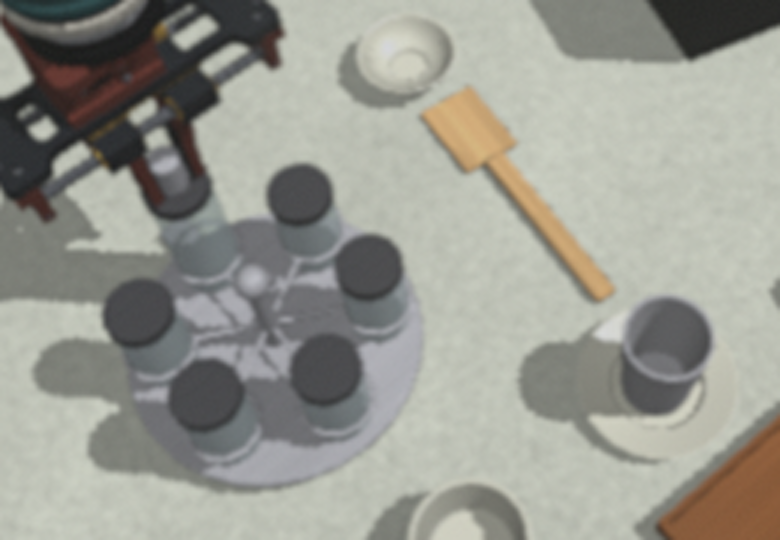

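```bash
python3 - <<'E'
from cell import arm,eyes
from h import *
p=eyes.camera_params("wrist");s=arm.state();e=s["eef_pos"][:2]
C=np.array([.529,-.2145])
a=ray(p,(321.5,128),.012)[:2];b=ray(p,(323,155),.012)[:2]
an=lambda v:np.degrees(np.arctan2(v[1],v[0]))%360
print(a,b,an(a-C),an(a-b),an(e-C),e,np.linalg.norm(e-C),np.linalg.norm(a-C))
print(C+.075*(a-C)/np.linalg.norm(a-C))
print(s["joint_velocities"],s["ft_force"],s["grip_width"])
E
```

```text
[ 0.39292551 -0.22568512] [ 0.42048028 -0.2222843 ] 184.6990634795443 187.03588121666223 184.30305040832164 [ 0.45467638 -0.2200924 ] 0.07453372490127416 0.13653341719136772
[ 0.4542521  -0.22064417]
[ 0.00352025 -0.00145013  0.00168725 -0.00237648 -0.00230577 -0.00501914] [-5.16482838 -1.44523404  0.61116757] 0.24383654080067932
```

The wrist view shows the tongue at (322,128), in line with the jar in the jaws. By calculation the knob is about 1 mm from its target. I'll let it settle and then hand in while holding.

```bash
python3 -m inch '[{"jaw":1,"dx":0,"dy":0,"dz":0,"yaw":0},{"jaw":1,"dx":0,"dy":0,"dz":0,"yaw":0},{"jaw":1,"dx":0,"dy":0,"dz":0,"yaw":0},{"jaw":1,"dx":0,"dy":0,"dz":0,"yaw":0},{"jaw":1,"dx":0,"dy":0,"dz":0,"yaw":0}]' 20 && python3 -c "
from cell import arm
print(arm.close_job())"
```

```text
t: 12.1
eef_pos: [0.4546, -0.2201, 0.1725]
eef_rot: [0.104, -3.139, 0.001]
ft_force: [-5.1, -2.2, 1.4]
grip_width: 0.248
the job is handed in; nothing more can be done
None
```

The job is handed in at t = 12.1 s, but `close_job` reports no verdict, so I can't confirm that it passed.

- **Grind knob:** I turned it about -51°. The wrist picture after release and the later top picture both show the pointer in line with the index rib, about 1° off by eye.
- **Carousel:** I gripped the tall jar's lid knob and swung it +144° round to the front tongue. The last wrist picture put it about 1 mm from its place.
- **Final hold:** The gripper is still clamped on the lid knob with a 20 N grip setting, opening 21.8 mm. The arm was at rest, with about 6 N on the wrist.
- **Bystanders:** The dish, spatula, tea glass and ramekin look untouched in the last pictures. The mill's switch looks unmoved in the top view. I did not measure any of these, nor look closely at the salt shaker at the end.
- **Tongue direction:** One check disagreed slightly. The short visible length of the tongue gave 187°, against 184.7° from the axis to its end and 184.3° for the jar. I trusted the longer baseline. Even at 187° the knob would be only about 3.5 mm off, within the 10 mm limit.
- **Refused command:** One early move was rejected because its rows lacked some keys. The arm did not move, so it had no effect.

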